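# Pack the oblong slate house sign

## Robot

A 6-joint arm with a two-finger parallel gripper is mounted at the origin on the work surface. World frame = base frame: x ahead of the robot, y to its left, z up, the work surface at z = 0. Lengths are in m, angles in degrees, forces in N, time in s.
With the tool pointing down it reaches from about 0.3 to 0.75 m from the base axis. Payload 8.5 kg.
Tool frame: the origin (TCP) lies midway between the tips of the shut fingers; the grasp point (between the pads) lies env.tcp_to_grasp behind it (env.tcp_to_grasp is the distance from the TCP to the grasp point, in m); z points along the fingers, y is the line along which they close (so a half turn about z gives the same grasp; the last joint's range is limited). The gripper opens to 85 mm and grips with 20 to 120 N. Pads are 22 mm wide; open, the fingers measure 114 mm over their backs; the gripper's body (76 mm by 85 mm) begins 54 mm behind the grasp point. The pads swing forward as they close: fully open they stand 13 mm farther back than shut.
Start: joints at [58.768, 21.807, 74.336, -0, 83.858, -12.336], TCP at [0.178, 0.52, 0.231] pointing down, gripper open.
Joint ranges: [-178.18, 178.18], [-50.72, 133.34], [12.68, 142.11], [-81.47, 261.47], [9.98, 163.14], [-165.26, 165.26]. Speed limits (degrees/s): [136.94, 136.94, 180, 180, 180, 180].

## Interface

Orientations are given as a 3x3 rotation matrix whose columns are the frame's x, y, z axes.
In Python, from rig import observe, optics, job, env gives the robot as it stands. The module is installed in compiled form; this text tells all that it offers.
- The arm moves only by the shell command python3 -m jog 'ROWS' [FORCE]. ROWS is JSON, a list of rows, each a list of 7 numbers: the turn, a rotation vector about the tool's x, y, z in rad, then the shift along the tool's x, y, z in m, then the opening in per cent of the stroke, from 0 (shut) to 100 (fully open). A call has 1 to 10 rows; each row shifts and turns the commanded pose from where the row before left it, along the tool's axes as they then stand; what a row does not reach is not made up. A row lasts 1/8 s, in which the tool goes at most 62.5 mm and 10.7 degrees, less where a joint would pass 70% of its speed; a pose out of reach is approached as far as the arm can. A call is refused whole if a number of a shift passes 0.0625 or a number of a turn 0.188, either way. A call with a gripper value outside its range is refused whole. The fingers move at their own pace and stop on an object; FORCE is the grip in N (left out, the last holds). Time passes only in rows, so rows that do not move let the fingers close. It gives the time, the measured TCP pose, the force, the opening and the grip force at its end, in the units of the state.
- observe(): the state, without advancing time (a new reading comes with each control period).
- optics.get_image(name): name is "side" or "top"; returns a dict with "pixels" (420x560x3 uint8, red, green, blue), "mtx" (3x3 intrinsics, pixels), "rvec" (rotation vector, rad) and "tvec" (3), from world to camera coordinates, as OpenCV has them. Camera axes: x right, y down, z forward; pixel columns grow to the right and rows downward; lengths in m; the calibration is good to about 2 mm. A picture is of the moment at which its call begins. There is no depth.
- job.close_job(): hands the job in; it is judged then, once.
The state is a dict: "time_s": time; "q": joint angles; "qvel": joint speeds; "joint_efforts": joint torques, N m; "position": TCP position; "tool_rot": TCP orientation; "ft_force": force on the tool from outside, world axes, zero at the start; "wrist_torque": the same for the moment, N m; "grip_width": finger opening in m; "gripper_force": force on a finger pad.
Only numpy, scipy, OpenCV 4.12 (cv2) and the standard library are available. Lean on these libraries where they do the work, as an engineer would, in place of code of your own. Each camera call takes 0.05 s, during which the arm holds its last target. There are 200 camera calls.

## Task

Pack the oblong slate sign plate that lies on the low plywood step. Without lifting it, slide it lengthways over the step's right-hand edge (the one towards the open carton) until about a third of it sticks out, grip it across its width by that overhanging end and pick it up, then lay it flat on the floor of the shallow cardboard carton and let go, without dropping it. Leave the square slate coaster where it lies.

Things in the scene. Friction and masses are not known exactly. Their poses are not given: they have to be found in the camera images.
- plate: The sign plate: an oblong dark grey slate slab, 60 mm wide (its x), 160 mm long (its y), 6 mm thick, about 0.13 to 0.21 kg, with a small pale dot near each end. Loose, lying flat on the step, its length pointing roughly (within 10 degrees) at the step's right-hand edge. Origin: centre of its underside; z up. It balances on the edge while less than 80 mm of it sticks out.
- coaster: The square slate coaster, 85 x 85 x 6 mm, the same dark slate, lying loose on the step in another row than the plate (rows 95 mm apart, a round cork disc of 80 mm lies in the third). Origin: centre of its underside. Not to be disturbed.
- step: The low plywood packing step, fixed to the bench: its flat top is 300 mm (its x) by 260 mm (its y), 70 mm above the bench. The top board is 18 mm thick with free space below its right-hand overhang. Origin: centre of its footprint at bench height, z up. Its right-hand edge is the one at y = -130 mm in its own frame (towards the carton).
- carton: The shallow open cardboard carton, fixed to the bench: outside 210 mm (its x) by 260 mm (its y), 45 mm high, walls and floor 5 mm thick, so inside 200 x 250 mm with the floor 5 mm above the bench; it has one sloping flap on its right (-y) and one on its far (+x) side, not above the rim. Origin: centre of its underside, z up.
Not all that is in view belongs to the job. What is shaped like the plate but purple or yellow is not meant.

How it is judged:
By the outcome, as a careful person would: the job done as asked, in the order asked, and still so for the second after the job is handed in, with the robot touching nothing.
It also fails if it takes over 54 s, if anything falls off the work surface, if the arm or the gripper's body presses on something with over 40 N, if the wrist force passes 120 N, or if a joint passes its speed limit or range.

## Working session

There is one attempt and no reset: what is moved stays moved. The work goes in short steps, Python scripts to look and compute and a shell command to move; the robot and the scene stay as the last step left them, time stands still between calls to the robot, and variables do not carry over. Pictures are saved under pics/ and viewed, at most 10 in all, crops included, and the job is handed in when it is done.

```bash
mkdir -p pics
cat > h.py <<'E'
import numpy as np, cv2
from rig import observe, optics, job, env
def shot(n,f=None):
    d=optics.get_image(n); 
    if f: cv2.imwrite('pics/'+f,cv2.cvtColor(d['pixels'],cv2.COLOR_RGB2BGR))
    np.save('/tmp/'+n+'.npy',d,allow_pickle=True); return d
def ray(d,uv,z):
    K=np.array(d['mtx'],float);R=cv2.Rodrigues(np.array(d['rvec'],float))[0];t=np.array(d['tvec'],float).ravel()
    uv=np.atleast_2d(uv).astype(float); c=-R.T@t
    r=(R.T@np.linalg.inv(K)@np.c_[uv,np.ones(len(uv))].T).T
    return c+r*((z-c[2])/r[:,2])[:,None]
def proj(d,p):
    return cv2.projectPoints(np.atleast_2d(p).astype(float),np.array(d['rvec'],float),np.array(d['tvec'],float),np.array(d['mtx'],float),None)[0].reshape(-1,2)
E
python3 - <<'E'
from h import *
a=shot('top','t0.png');b=shot('side','s0.png')
s=observe();print(s,env.tcp_to_grasp)
E
```

```text
{'time_s': 0.1, 'q': array([ 5.87700593e+01,  2.18355000e+01,  7.43780810e+01,  1.21695982e-03,
        8.38586680e+01, -1.23361568e+01]), 'qvel': array([-0.00281097, -0.12040557, -0.14762922, -0.03540878,  0.00693069,
       -0.04184727]), 'joint_efforts': array([ 4.37650378e-03, -4.49222875e+01, -2.31655008e+01, -1.78898804e-04,
        3.68785972e-03, -1.64380475e-05]), 'position': array([0.17796148, 0.52014021, 0.23080251]), 'tool_rot': array([[-9.46119658e-01,  3.23816525e-01, -6.71843528e-04],
       [ 3.23817092e-01,  9.46119100e-01, -1.06730717e-03],
       [ 2.90032295e-04, -1.22735471e-03, -9.99999205e-01]]), 'ft_force': array([ 0.0831583 ,  0.66801743, -0.66469216]), 'wrist_torque': array([-0.06916425,  0.01515516, -0.01458448]), 'gripper_force': 0.0, 'grip_width': 0.0856241905210757} 0.0187
```

View pics/t0.png

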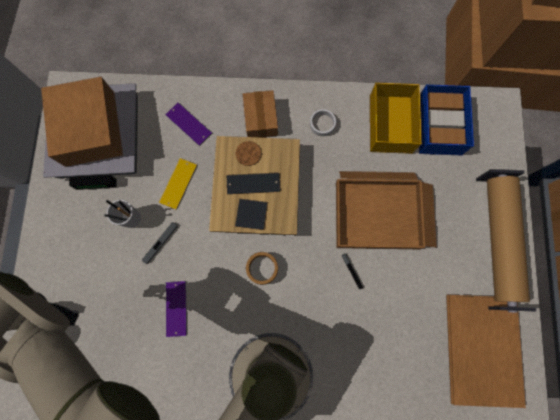

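View pics/s0.png

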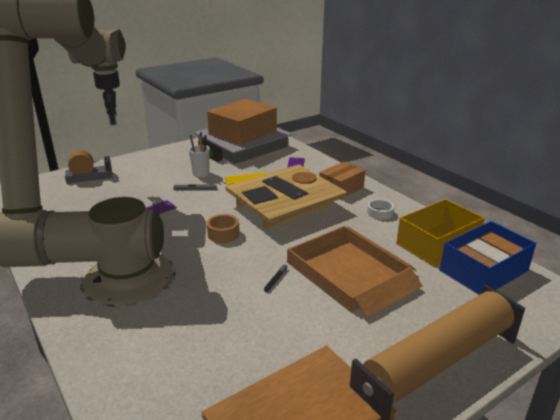

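The top view has x up and y to the left. Candidates: slate plate (253,183), square coaster (251,214), purple plates (188,123) and (176,308), yellow plate (178,183). The oblong slate with two pale dots at (253,183) on the step is the plate. The carton is at (380,213) and the step's right edge is at column ~299.

```bash
cat >> h.py <<'E'
def plates(d,box=(212,140,345,234),z=0.076,thr=62):
    x0,y0,x1,y1=box; im=d['pixels'][y0:y1,x0:x1].astype(int)
    m=((im.max(2)<thr)&(im.max(2)-im.min(2)<25)).astype(np.uint8)
    m=cv2.morphologyEx(m,cv2.MORPH_CLOSE,np.ones((5,5)))
    out=[]
    for c in cv2.findContours(m,cv2.RETR_EXTERNAL,cv2.CHAIN_APPROX_NONE)[0]:
        if cv2.contourArea(c)<150: continue
        p=ray(d,c.reshape(-1,2)+[x0,y0],z)[:,:2]
        r=cv2.minAreaRect((p*1000).astype(np.float32)); out.append((r,cv2.boxPoints(r).round(1).tolist()))
    return out
E
python3 - <<'E'
from h import *
d=np.load('/tmp/top.npy',allow_pickle=True).item()
for p in plates(d): print(p)
# step top by edge: mask wood
im=d['pixels']; print(im[225,220],im[160,290],im[183,240],im[240,240],im[210,380],im[214,250])
hsv=cv2.cvtColor(im,cv2.COLOR_RGB2HSV)
for nm,(x0,y0,x1,y1),z in (('step',(205,130,310,245),.07),('carton',(325,165,440,258),.045)):
    m=(hsv[y0:y1,x0:x1,1]>85).astype(np.uint8)
    c=max(cv2.findContours(m,cv2.RETR_EXTERNAL,2)[0],key=cv2.contourArea)
    r=cv2.minAreaRect((ray(d,c.reshape(-1,2)+[x0,y0],z)[:,:2]*1000).astype(np.float32));print(nm,r,cv2.boxPoints(r).round(0).tolist())
v=cv2.cvtColor(im,cv2.COLOR_RGB2BGR)
cv2.imwrite('pics/c0.png',cv2.resize(v[125:260,205:440],None,fx=3.3,fy=3.3,interpolation=cv2.INTER_CUBIC))
E
```

```text
(((465.5, 77.037353515625), (83.46514129638672, 80.61235046386719), 84.98413848876953), [[421.70001220703125, 39.0], [502.0, 31.899999618530273], [509.29998779296875, 115.0999984741211], [429.0, 122.0999984741211]])
(((560.08154296875, 76.52619171142578), (57.00279235839844, 158.35806274414062), 5.095528602600098), [[524.7000122070312, 152.89999389648438], [538.7000122070312, -4.900000095367432], [595.5, 0.20000000298023224], [581.4000244140625, 157.89999389648438]])
[153 124  82] [137 110  72] [38 39 43] [141 137 129] [131  90  54] [35 38 41]
step ((572.787353515625, 70.21893310546875), (259.612060546875, 326.6558532714844), 89.97481536865234) [[409.0, -60.0], [736.0, -60.0], [736.0, 200.0], [410.0, 200.0]]
carton ((502.0602111816406, -327.15325927734375), (237.73512268066406, 299.9358825683594), 1.2956972122192383) [[380.0, -180.0], [387.0, -480.0], [624.0, -474.0], [618.0, -175.0]]
```

View pics/c0.png

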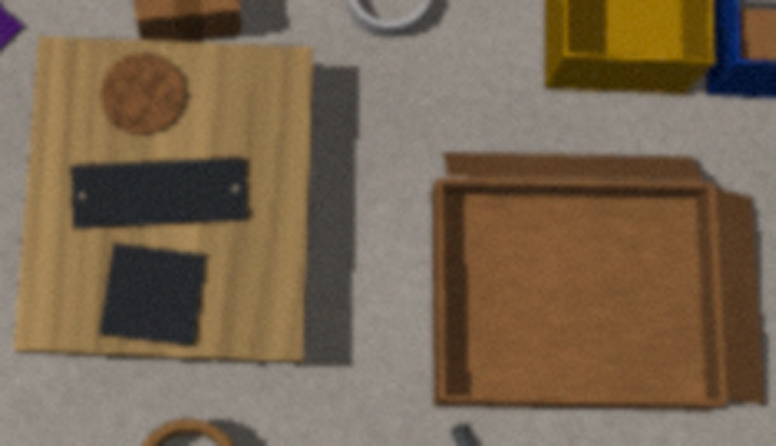

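The crop confirms the oblong slate with two dots at crop (160,192), and the square coaster at (153,293). The step's right edge runs from crop (312,47) to (302,360). The carton rim corners are at about (436,181), (716,184), (722,403) and (436,405).

Run:
```python
from h import *
d=np.load('/tmp/top.npy',allow_pickle=True).item()
f=lambda P:np.array(P)/3.3+[205,125]-.35
print('step',(ray(d,f([(40,38),(312,47),(302,360),(15,352)]),.07)*1000).round())
print('rim',(ray(d,f([(436,181),(716,184),(722,403),(436,405)]),.045)*1000).round())
print('floor',(ray(d,f([(466,195),(703,196),(706,402),(468,396)]),.005)*1000).round())
```

```text
step [[708. 198.  70.]
 [709. -58.  70.]
 [412. -58.  70.]
 [409. 199.  70.]]
rim [[ 590. -179.   45.]
 [ 598. -442.   45.]
 [ 391. -441.   45.]
 [ 379. -182.   45.]]
floor [[ 589. -213.    5.]
 [ 597. -442.    5.]
 [ 397. -439.    5.]
 [ 394. -216.    5.]]
```

```bash
python3 -m jog '[[0,0,0.165,0,0,0,30],[0,0,0.165,0,0,0,30],[0,0,0.165,0,0,0,30],[0,0,0.165,0,0,0,30],[0,0,0.165,0,0,0,30],[0,0,0.165,0,0,0,30],[0,0,0.162,0,0,0,30]]' 40
python3 -m jog '[[0,0,0,-0.037,0.034,0,30],[0,0,0,-0.037,0.034,0,30],[0,0,0,-0.037,0.034,0,30],[0,0,0,-0.037,0.034,0,30],[0,0,0,-0.037,0.034,0,30],[0,0,0,-0.037,0.034,0,30],[0,0,0,-0.037,0.034,0,30],[0,0,0,-0.037,0.034,0,30],[0,0,0,-0.037,0.034,0,30],[0,0,0,-0.037,0.034,0,30]]'
```

```text
time_s: 0.98
position: [0.178, 0.5202, 0.231]
tool_rot: [[-0.083, 0.997, -0.0], [0.997, 0.083, -0.001], [-0.001, -0.0, -1.0]]
ft_force: [0.2, 0.5, -0.4]
grip_width: 0.0254
gripper_force: 0.0
time_s: 2.22
position: [0.5506, 0.1807, 0.231]
tool_rot: [[-0.089, 0.996, -0.001], [0.996, 0.089, 0.0], [0.0, -0.001, -1.0]]
ft_force: [-0.5, 0.5, -0.0]
grip_width: 0.0256
gripper_force: 0.0
```

```bash
python3 -m jog '[[0,0,0,0,0,0.05,30],[0,0,0,0,0,0.05,30],[0,0,0,0,0,0.035,30],[0,0,0,0,0,0.015,30],[0,0,0,0,0,0.005,30],[0,0,0,0,0,0.003,30],[0,0,0,0,0,0,30]]'
python3 - <<'E'
from h import *
b=shot('side');v=cv2.cvtColor(b['pixels'],cv2.COLOR_RGB2BGR)
cv2.imwrite('pics/c1.png',cv2.resize(v[100:240,200:370],None,fx=4,fy=4,interpolation=cv2.INTER_CUBIC))
E
```

```text
time_s: 3.1
position: [0.55, 0.1821, 0.0742]
tool_rot: [[-0.089, 0.996, 0.002], [0.996, 0.089, 0.0], [0.0, 0.002, -1.0]]
ft_force: [-0.3, 0.2, -0.1]
grip_width: 0.0257
gripper_force: 0.0
```

View pics/c1.png

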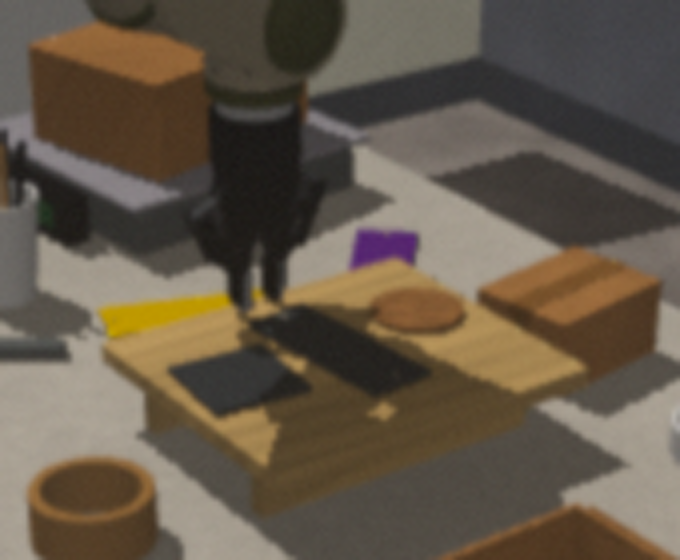

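The two finger tips stand behind the plate's left end, at crop (255,310), clear of the coaster at (240,380). I push now.

```bash
python3 -m jog '[[0,0,0,0,0,0.0015,30],[0,0,0,-0.004,0,0,30],[0,0,0,-0.005,0,0,30],[0,0,0,-0.005,0,0,30],[0,0,0,-0.006,0,0,30],[0,0,0,-0.008,0,0,30],[0,0,0,-0.008,0,0,30],[0,0,0,-0.008,0,0,30],[0,0,0,-0.008,0,0,30],[0,0,0,-0.008,0,0,30]]'
```

```text
time_s: 4.4
position: [0.555, 0.1217, 0.0718]
tool_rot: [[-0.089, 0.996, -0.0], [0.996, 0.089, 0.0], [0.0, -0.0, -1.0]]
ft_force: [-0.4, 1.6, 0.8]
grip_width: 0.0256
gripper_force: 0.6
```

Run:
```python
from h import *
d=shot('top','t2.png')
for p in plates(d): print(p)
v=cv2.cvtColor(d['pixels'],cv2.COLOR_RGB2BGR)
cv2.imwrite('pics/c2.png',cv2.resize(v[125:260,205:340],None,fx=4,fy=4,interpolation=cv2.INTER_CUBIC))
```

```text
(((527.871337890625, 65.80257415771484), (192.88238525390625, 282.8103332519531), 63.04682540893555), [[358.1000061035156, 43.900001525878906], [610.2000122070312, -84.30000305175781], [697.5999755859375, 87.69999694824219], [445.5, 215.89999389648438]])
```

View pics/c2.png

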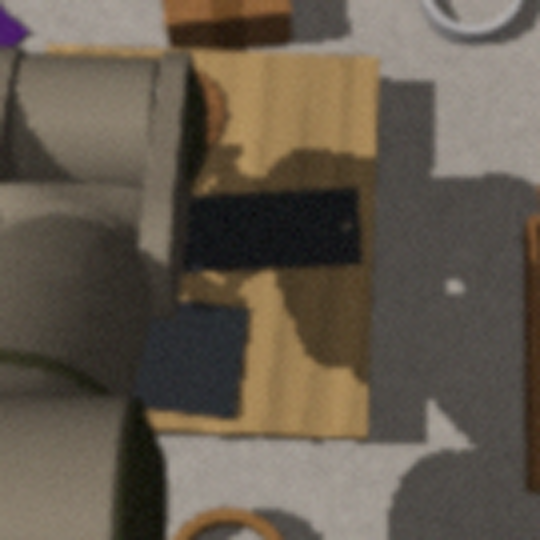

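The plate slides straight: its right end is at crop (360,226), about 11 mm short of the step edge (column 374). The coaster has not moved. It needs 64 mm more.

```bash
python3 -m jog '[[0,0,0,-0.008,0,0,30],[0,0,0,-0.008,0,0,30],[0,0,0,-0.008,0,0,30],[0,0,0,-0.008,0,0,30],[0,0,0,-0.008,0,0,30],[0,0,0,-0.008,0,0,30],[0,0,0,-0.008,0,0,30],[0,0,0,-0.005,0,0,30],[0,0,0,-0.002,0,0,30],[0,0,0,0,0,0,30]]'
python3 -m jog '[[0,0,0,0.006,0,0,30],[0,0,0,0.014,0,0,30],[0,0,0,0,0,-0.04,30],[0,0,0,0,0,-0.06,50],[0,0,0,0.04,0,-0.04,82],[0,0,0,0.06,0,0,82],[0,0,0,0.06,0,0,82],[0,0,0,0,0,0,82]]'
python3 - <<'E'
from h import *
d=shot('top','t3.png')
for p in plates(d): print(p)
v=cv2.cvtColor(d['pixels'],cv2.COLOR_RGB2BGR)
cv2.imwrite('pics/c3.png',cv2.resize(v[125:260,205:340],None,fx=4,fy=4,interpolation=cv2.INTER_CUBIC))
E
```

```text
time_s: 5.7
position: [0.5606, 0.0594, 0.0718]
tool_rot: [[-0.089, 0.996, 0.0], [0.996, 0.089, -0.0], [-0.0, 0.0, -1.0]]
ft_force: [0.3, 0.6, 1.2]
grip_width: 0.0256
gripper_force: 0.0
time_s: 6.7
position: [0.543, 0.2433, 0.2117]
tool_rot: [[-0.095, 0.995, -0.0], [0.995, 0.095, 0.001], [0.001, -0.0, -1.0]]
ft_force: [-0.4, -0.1, 0.6]
grip_width: 0.0696
gripper_force: 0.0
(((467.1925048828125, 77.52899932861328), (82.26422882080078, 83.3022689819336), 84.78262329101562), [[422.0, 40.400001525878906], [504.8999938964844, 32.79999923706055], [512.4000244140625, 114.69999694824219], [429.5, 122.30000305175781]])
(((569.5738525390625, -31.642677307128906), (63.7601432800293, 161.5134735107422), 5.3959197998046875), [[530.2000122070312, 45.79999923706055], [545.4000244140625, -115.0], [608.9000244140625, -109.0], [593.7000122070312, 51.79999923706055]])
```

View pics/c3.png

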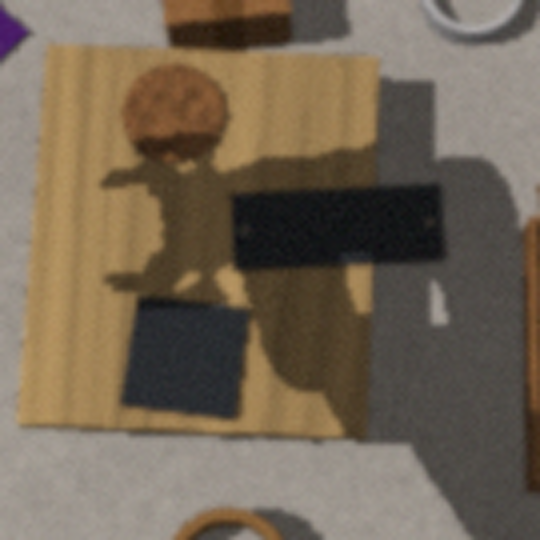

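The plate's right end is at crop (443,222) and the step edge at column 373: the overhang is about 53 mm, a third, with 5° yaw. The coaster is undisturbed. Next I go above the overhanging end.

```bash
python3 -m jog '[[0,0,0,-0.04,0,0,82],[0,0,0,-0.048,0.002,0,82],[0,0,0,-0.048,0,0,82],[0,0,0,-0.048,0,0,82],[0,0,0,-0.048,0,0,82],[0,0,0,-0.048,0,0,82],[0,0,0,-0.046,0,0.02,82],[0,0,0,0,0,0.03,82],[0,0,0,0,0,0.03,82],[0,0,0,0,0,0,82]]'
```

```text
time_s: 8.0
position: [0.5743, -0.0862, 0.1302]
tool_rot: [[-0.087, 0.996, -0.004], [0.996, 0.087, 0.001], [0.002, -0.004, -1.0]]
ft_force: [-0.6, -0.3, -0.2]
grip_width: 0.0701
gripper_force: 0.0
```

```bash
python3 -m jog '[[0,0,0,0.003,0,0.02,82],[0,0,0,0,0,0.016,82],[0,0,0,0,0,0.01,82],[0,0,0,0,0,0.008,82],[0,0,0,0,0,0.006,82],[0,0,0,0,0,0.004,82],[0,0,0,0,0,0,82],[0,0,0,0,0,0,82]]'
python3 - <<'E'
from h import *
b=shot('side');v=cv2.cvtColor(b['pixels'],cv2.COLOR_RGB2BGR)
cv2.imwrite('pics/c4.png',cv2.resize(v[140:260,230:390],None,fx=4.5,fy=4.5,interpolation=cv2.INTER_CUBIC))
E
```

```text
time_s: 9.0
position: [0.5754, -0.0828, 0.0681]
tool_rot: [[-0.089, 0.996, 0.0], [0.996, 0.089, -0.0], [-0.0, 0.0, -1.0]]
ft_force: [-0.7, -0.9, 0.4]
grip_width: 0.0699
gripper_force: 0.0
```

View pics/c4.png

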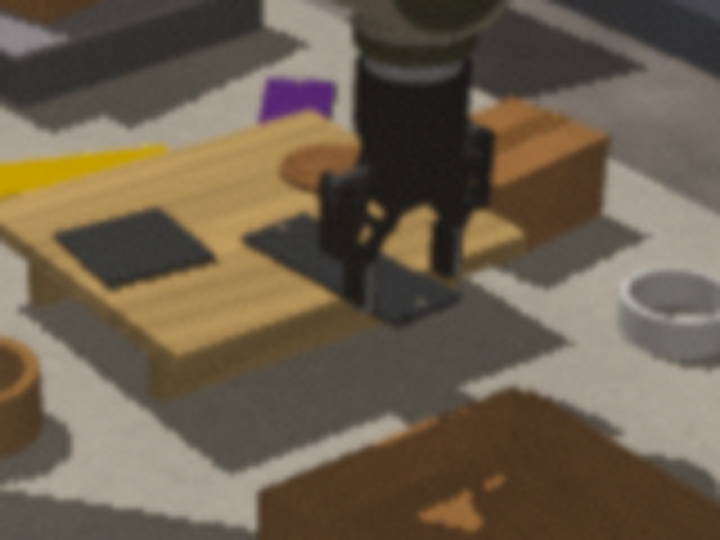

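The fingers straddle the overhanging end, with tips at crop (360,303) and (447,270). They are clear of the step edge and near plate level. I lower 5 mm and close.

```bash
python3 -m jog '[[0,0,0,0,-0.001,0.003,82],[0,0,0,0,0,0.002,82],[0,0,0,0,0,0,60],[0,0,0,0,0,0,50],[0,0,0,0,0,0,50],[0,0,0,0,0,0,50],[0,0,0,0,0,0,50]]' 90
python3 -m jog '[[0,0,0,0,0,-0.002,50],[0,0,0,0,0,-0.005,50],[0,0,0,0,0,-0.01,50],[0,0,0,0,0,-0.015,50],[0,0,0,0,0,-0.02,50],[0,0,0,0,0,-0.02,50],[0,0,0,0,0,-0.02,50],[0,0,0,0,0,0,50]]'
python3 - <<'E'
from h import *
b=shot('side');v=cv2.cvtColor(b['pixels'],cv2.COLOR_RGB2BGR)
cv2.imwrite('pics/c5.png',cv2.resize(v[110:260,220:390],None,fx=4,fy=4,interpolation=cv2.INTER_CUBIC))
E
```

```text
time_s: 9.93
position: [0.5742, -0.0828, 0.0632]
tool_rot: [[-0.089, 0.996, -0.0], [0.996, 0.089, -0.0], [-0.0, -0.0, -1.0]]
ft_force: [-2.5, 0.6, 5.8]
grip_width: 0.0569
gripper_force: 94.6
time_s: 10.92
position: [0.575, -0.083, 0.1569]
tool_rot: [[-0.089, 0.996, 0.004], [0.996, 0.089, -0.001], [-0.002, 0.004, -1.0]]
ft_force: [-0.4, -0.3, -2.2]
grip_width: 0.0568
gripper_force: 95.9
```

View pics/c5.png

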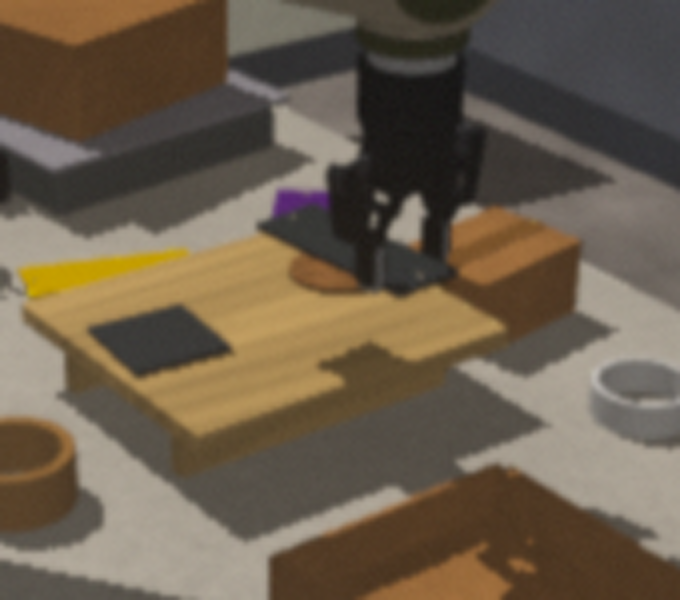

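The plate is held level across its width at its end, clear of the step; the coaster at crop (160,340) is untouched. Next I move over the carton.

```bash
python3 -m jog '[[0,0,0.05,0,0,0,50],[0,0,0,-0.016,-0.006,0,50],[0,0,0,-0.032,-0.011,0,50],[0,0,0,-0.036,-0.012,0,50],[0,0,0,-0.036,-0.012,0,50],[0,0,0,-0.036,-0.012,0,50],[0,0,0,-0.036,-0.012,0,50],[0,0,0,-0.036,-0.012,0,50],[0,0,0,-0.032,-0.011,0,50],[0,0,0,-0.016,-0.005,0,50]]'
python3 -m jog '[[0,0,0,0,0,0.01,50],[0,0,0,0,0,0.02,50],[0,0,0,0,0,0.02,50],[0,0,0,0,0,0.02,50],[0,0,0,0,0,0.015,50],[0,0,0,0,0,0.005,50],[0,0,0,0,0,0,50]]'
python3 - <<'E'
from h import *
a=shot('top');b=shot('side')
v=cv2.resize(cv2.cvtColor(a['pixels'],cv2.COLOR_RGB2BGR)[160:265,320:445],None,fx=3.2,fy=3.2,interpolation=2)
w=cv2.resize(cv2.cvtColor(b['pixels'],cv2.COLOR_RGB2BGR)[205:310,275:425],None,fx=2.6,fy=3.2,interpolation=2)
cv2.imwrite('pics/c6.png',np.hstack([v,w]))
E
```

```text
time_s: 12.22
position: [0.4908, -0.3643, 0.1542]
tool_rot: [[-0.038, 0.999, -0.001], [0.999, 0.038, 0.001], [0.001, -0.001, -1.0]]
ft_force: [0.8, 1.1, -1.3]
grip_width: 0.0567
gripper_force: 95.9
time_s: 13.1
position: [0.4923, -0.362, 0.0648]
tool_rot: [[-0.039, 0.999, 0.0], [0.999, 0.039, 0.0], [0.0, 0.0, -1.0]]
ft_force: [0.0, 0.0, -1.9]
grip_width: 0.0567
gripper_force: 95.9
```

View pics/c6.png

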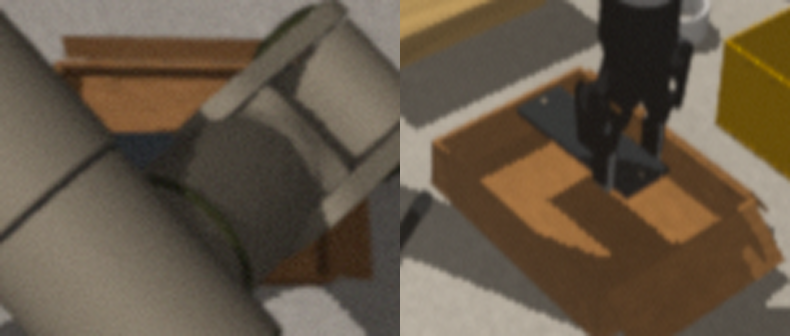

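The plate is over the carton, well inside the walls: its far end is at (540,105) and its near end at (645,180) in the right panel. About 66 mm of descent remains; the last part is guarded.

```bash
python3 -m jog '[[0,0,0,0,0,0.01,50],[0,0,0,0,0,0.015,50],[0,0,0,0,0,0.015,50],[0,0,0,0,0,0.012,50],[0,0,0,0,0,0.006,50],[0,0,0,0,0,0.003,50],[0,0,0,0,0,0,50],[0,0,0,0,0,0,50]]'
python3 -m jog '[[0,0,0,0,0,0.001,50],[0,0,0,0,0,0.001,50],[0,0,0,0,0,0,50]]'
```

```text
time_s: 14.2
position: [0.4923, -0.3624, 0.0043]
tool_rot: [[-0.039, 0.999, 0.001], [0.999, 0.039, -0.001], [-0.001, 0.001, -1.0]]
ft_force: [0.5, 0.6, -2.5]
grip_width: 0.0566
gripper_force: 96.0
time_s: 14.58
position: [0.4921, -0.3622, 0.0018]
tool_rot: [[-0.039, 0.999, -0.0], [0.999, 0.039, 0.0], [0.0, -0.0, -1.0]]
ft_force: [-0.4, 0.5, -2.4]
grip_width: 0.0567
gripper_force: 96.0
```

```bash
python3 -m jog '[[0,0,0,0,0,0.001,50],[0,0,0,0,0,0.001,50],[0,0,0,0,0,0,50]]'
python3 -m jog '[[0,0,0,0,0,0.001,50],[0,0,0,0,0,0,50]]'
```

```text
time_s: 14.95
position: [0.4922, -0.3623, 0.0009]
tool_rot: [[-0.039, 0.999, 0.0], [0.999, 0.039, -0.001], [-0.001, 0.0, -1.0]]
ft_force: [-1.3, 2.9, 7.7]
grip_width: 0.0571
gripper_force: 101.2
time_s: 15.2
position: [0.4922, -0.3623, 0.0009]
tool_rot: [[-0.039, 0.999, 0.001], [0.999, 0.039, -0.001], [-0.001, 0.001, -1.0]]
ft_force: [-4.7, 3.7, 15.7]
grip_width: 0.0568
gripper_force: 105.6
```

```bash
python3 -m jog '[[0,0,0,0,0,-0.001,50],[0,0,0,0,0,0,50],[0,0,0,0,0,0,50]]' 20
python3 -m jog '[[0,0,0,0,0,0,68],[0,0,0,0,0,0,72],[0,0,0,0,0,0,76],[0,0,0,0,0,0,80],[0,0,0,0,0,0,84],[0,0,0,0,0,0,84]]'
```

```text
time_s: 15.58
position: [0.4922, -0.3623, 0.0009]
tool_rot: [[-0.039, 0.999, 0.0], [0.999, 0.039, -0.001], [-0.001, 0.0, -1.0]]
ft_force: [-2.3, 1.5, 9.4]
grip_width: 0.0568
gripper_force: 101.9
time_s: 16.32
position: [0.4921, -0.3622, -0.0002]
tool_rot: [[-0.039, 0.999, -0.0], [0.999, 0.039, 0.0], [0.0, -0.0, -1.0]]
ft_force: [0.3, -0.2, -0.9]
grip_width: 0.0718
gripper_force: 0.0
```

Released; retreat straight up, then back left out of the view.

```bash
python3 -m jog '[[0,0,0,0,0,-0.005,84],[0,0,0,0,0,-0.01,84],[0,0,0,0,0,-0.03,84],[0,0,0,0,0,-0.05,84],[0,0,0,0,0,-0.06,84],[0,0,0,0,0,-0.06,84],[0,0,0,0.05,-0.03,0,84],[0,0,0,0.06,0,0,84],[0,0,0,0.06,0,0,84],[0,0,0,0.06,0,0,84]]'
python3 -m jog '[[0,0,0,0.06,0,0,84],[0,0,0,0.06,0,0,84],[0,0,0,0.06,0,0,84],[0,0,0,0,0,0,84]]'
python3 - <<'E'
from h import *
a=shot('top');b=shot('side')
for p in plates(a,(336,175,430,250),.011): print(p)
for p in plates(a): print(p)
v=cv2.resize(cv2.cvtColor(a['pixels'],cv2.COLOR_RGB2BGR)[125:265,205:445],None,fx=1.9,fy=2.4,interpolation=2)
w=cv2.resize(cv2.cvtColor(b['pixels'],cv2.COLOR_RGB2BGR)[205:310,275:425],None,fx=2.2,fy=3.2,interpolation=2)
cv2.imwrite('pics/c7.png',np.hstack([v,w]))
E
```

```text
time_s: 17.58
position: [0.4527, -0.1318, 0.2157]
tool_rot: [[-0.038, 0.999, 0.001], [0.999, 0.038, -0.001], [-0.001, 0.001, -1.0]]
ft_force: [0.2, 0.1, -0.2]
grip_width: 0.0717
gripper_force: 0.0
time_s: 18.08
position: [0.4454, 0.0496, 0.2157]
tool_rot: [[-0.045, 0.999, 0.001], [0.999, 0.045, 0.0], [0.0, 0.001, -1.0]]
ft_force: [-0.6, -0.3, -0.7]
grip_width: 0.0718
gripper_force: 0.0
(((491.5433654785156, -309.25390625), (60.54878616333008, 160.1724853515625), 2.242575168609619), [[458.20001220703125, -230.39999389648438], [464.3999938964844, -390.5], [524.9000244140625, -388.1000061035156], [518.7000122070312, -228.0]])
(((507.28619384765625, 103.1265640258789), (131.8435516357422, 106.94927215576172), 78.41643524169922), [[441.70001220703125, 49.29999923706055], [546.4000244140625, 27.799999237060547], [572.9000244140625, 157.0], [468.1000061035156, 178.39999389648438]])
```

View pics/c7.png

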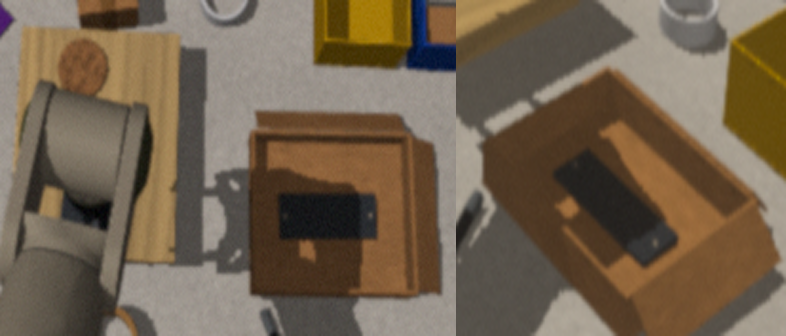

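The plate lies flat in the middle of the carton, at (328,216) in the left panel; it measures 60.5 x 160 mm at floor height. The gripper is free and touching nothing.

```bash
python3 -c "
from rig import job
print(job.close_job())"
```

```text
the job is handed in; nothing more can be done
None
```

The slate plate lies flat on the carton floor, slid out about a third, gripped by its overhanging end and set down there; the coaster showed no movement while in view (the arm hid it in the last picture), and the job was handed in at about 18 s.

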